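# Set the length stop on the frame bench

### The job

Set the cutting length for the next picture frame: on the gauge board, slide the stop with the tall flat bar grip along its rail until it is level with the arrow-shaped steel pointer on the ledge of that same rail, then let go. Leave the stop with the round knob, on the other rail, where it is.

Things in the scene. Friction and masses are not known exactly. Their poses are not given: they have to be found in the camera images.
- bar_grip (a point): The stop to move: upright black bar grip on a flat steel carriage on an aluminium rail. Point: centre of the grip, half-way up. x across the rail, y along it, z up. Grip 34 mm (x) by 16 mm (y), 54 mm tall: 27 mm above and below this point. At its foot is the carriage top (carriage 44 by 40 mm, 10 mm thick). Can be pinched from above along x or y.
- bar_stop (a joint): Travel of that stop along its rail: 0 to 0.25 m, growing along the +y of the bar grip. About 2 N of friction; it stays where it is left. It starts near the middle, and the pointer may lie to either side, at least 25 mm short of the end of travel.
- bar_pointer: Target mark of that rail: flat dark steel arrow, 41 mm long, 6 mm thick, fixed on the ledge beside the rail, its top 15 mm below the foot of the grip. Origin: its underside, 45 mm to -x of the rail's middle line. x along the arrow, towards the rail; y along the rail, same way as the grip's y; z up. Level: grip centre at y = 0 in this frame. A round screw head on the ledge is not the pointer.
- knob_grip (a point): The other stop, to be left alone: a round black knob 34 mm across on the same kind of carriage, on the parallel rail 140 mm nearer to or farther from the robot, which has a pointer and screw of its own. Point: centre of the knob, 8 mm below its top. x across the rail, y along it, z up.

How it is judged:
By the outcome, as a careful person would: the job done as asked, in the order asked, and still so for the second after the job is handed in, with the robot touching nothing.
It also fails if it takes over 32 s, if anything falls off the work surface, if the arm or the gripper's body presses on something with over 40 N, if the wrist force passes 120 N, or if a joint passes its speed limit or range.

### The arm

A 7-joint arm with a two-finger parallel gripper is mounted at the origin on the work surface. World frame = base frame: x ahead of the robot, y to its left, z up, the work surface at z = 0. Lengths are in m, angles in rad, forces in N, time in s.
With the tool pointing down it reaches from about 0.35 to 0.9 m from the base axis. Payload 8.1 kg.
Tool frame: the origin (TCP) lies at the very end of the fingers, on their centre line; the grasp point (between the pads) lies grip_point_offset behind it (grip_point_offset is the distance from the TCP to the grasp point, in m); z points along the fingers, y is the direction in which the jaws open and shut (so a half turn about z gives the same grasp; the last joint's range is limited). The gripper opens to 92 mm and grips with 3 to 60 N. Pads are 19 mm wide; open, the fingers measure 130 mm over their backs; the gripper's body (75 mm by 190 mm) begins 47 mm behind the grasp point.
Start: joints at [1.202, 0.434, 0.025, 1.573, -0.012, 1.134, -0.075], TCP at [0.164, -0.603, 0.227] pointing down, gripper open.
Joint ranges: [-2.62, 2.62], [-0.44, 2.09], [-1.27, 1.32], [0.08, 2.57], [-1.32, 4.46], [0.12, 2], [-2.74, 2.74]. Speed limits (rad/s): [2.22, 2.22, 3.01, 3.01, 3.14, 3.14, 3.14].

### API

Orientations are given as a rotation vector (axis times angle).
In Python, from cell import * gives the robot as it stands.
- The arm moves only by the tool drive_tool, never from a script. Its argument "increments" is a list of rows, each an object of numbers: "grip": the gripper's target within -1 to 1 (shut at 1, half-way at 0, fully open at -1); "tx", "ty", "tz": the shift along the world's x, y, z normalised to -1 to 1, where 1 is 400 mm; "turn": the turn about the world's z normalised to -1 to 1, where 1 is 60 degrees. In form: [{"grip": .., "tx": .., "ty": .., "tz": .., "turn": ..}, ...]. A call has 1 to 20 rows; each row is the pose to reach, as a shift and turn from the pose measured when the call began; what a row does not reach only later rows make up. A row lasts 1/10 s, in which the tool goes at most 50 mm and 8.59 degrees, less where a joint would pass 70% of its speed; a pose out of reach is approached as far as the arm can. A call with a number of a shift or a turn outside -1 to 1 is refused whole. A call with a gripper value outside its range is refused whole. The fingers move at their own pace and stop on an object; "newtons" is the grip in N (left out, the last holds). Time passes only in rows, so rows that repeat a pose let the fingers close. It gives the time, the measured TCP pose, the force and the opening at its end, in the units of the state.
- observe(): the state, without advancing time (a new reading comes with each control period).
- get_image(name): name is "side" or "top"; returns the picture (384x512x3 uint8, red, green, blue); there is no depth.
- camera_info(name): a dict with "fx", "fy", "cx", "cy" (pixels), "eye" and "rotation" of the camera in the world. Camera axes: x right, y down, z forward; pixel columns grow to the right and rows downward; lengths in m; the calibration is good to about 2 mm. A picture is of the moment at which its call begins. camera_info takes no time and is no camera call.
- sign_off(): hands the job in, once; it reports no verdict.
The state is a dict: "clock": time; "joints": joint angles; "dq": joint speeds; "joint_efforts": joint torques, N m; "position": TCP position; "ee_rot": TCP orientation; "force": force on the tool from outside, world axes, zero at the start; "ft_torque": the same for the moment, N m; "width": opening from 0.0 (shut) to 1.0 (fully open).
Only numpy, scipy, OpenCV 4.12 (cv2) and the standard library are available. Lean on these libraries where they do the work, as an engineer would, in place of code of your own. Each camera call takes 0.05 s, during which the arm holds its last target. There are 200 camera calls.

## Working session

There is one attempt and no reset: what is moved stays moved. The work goes in short steps, Python scripts to look and compute and a tool call to move; the robot and the scene stay as the last step left them, time stands still between calls to the robot, and variables do not carry over. Pictures are saved under pics/ and viewed, about 8 in all and at most 12, crops included, and the job is handed in when it is done.

Besides the shell and the picture viewer there is one more tool, called after ">>>" as name(argument=value, ...) on one line, values as JSON. drive_tool: Moves the arm, as the interface text tells. Its arguments: {"type":"object","properties":{"increments":{"type":"array","items":{"type":"object","properties":{"grip":{"type":"number"},"tx":{"type":"number"},"ty":{"type":"number"},"tz":{"type":"number"},"turn":{"type":"number"}}}},"newtons":{"type":"number"}},"required":["increments"]}

```bash
mkdir -p pics; python3 - <<'E'
from cell import *
import cv2
s=observe(); print(s["clock"],s["position"],s["ee_rot"],s["width"])
try: print(grip_point_offset)
except Exception as e: print(e)
for n in("top","side"):
    im=get_image(n); cv2.imwrite(f"pics/{n}0.png",im[:,:,::-1]); print(n,camera_info(n))
E
```

```text
0.0 [ 0.16396749 -0.60256621  0.22593748] [-3.11236180e+00 -4.15864892e-01  5.27219628e-04] 0.9946076203774242
0.0188
top {'fx': 369.1216101000285, 'fy': 369.1216101000285, 'cx': 265.3558089676822, 'cy': 192.12980125040696, 'eye': array([0.42350682, 0.00888859, 0.724017  ]), 'rotation': array([-2.09105643,  2.13477519, -0.17877849])}
side {'fx': 434.7885635950101, 'fy': 434.7885635950101, 'cx': 253.45534664723962, 'cy': 192.91792954969492, 'eye': array([0.34310846, 0.42908516, 0.56247191]), 'rotation': array([-0.57118578,  2.70208514, -1.08588573])}
```

View pics/top0.png

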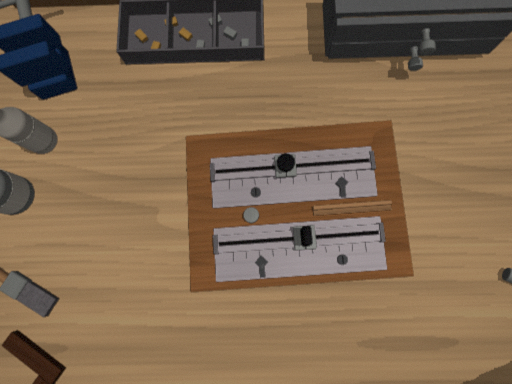

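View pics/side0.png

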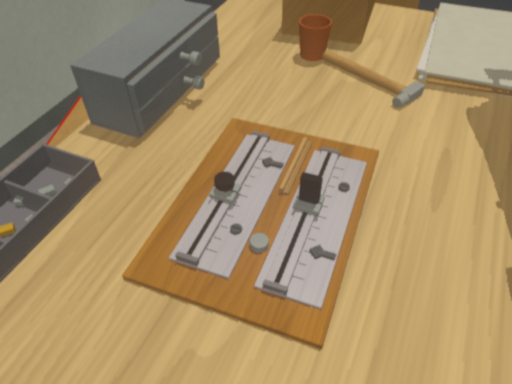

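The bar stop is at about (305,236) in the top view, on the rail nearer the robot. Its arrow is at about (262,266), with the screw at (342,259). The knob stop is at (286,162). I'll enlarge both views.

```bash
python3 - <<'E'
import cv2,numpy as np
a=cv2.imread("pics/top0.png")[215:290,205:395]; b=cv2.imread("pics/side0.png")[140:305,250:380]
cv2.imwrite("pics/tc.png",cv2.resize(a,None,fx=4,fy=4,interpolation=cv2.INTER_CUBIC))
cv2.imwrite("pics/sc.png",cv2.resize(b,None,fx=3.6,fy=3.6,interpolation=cv2.INTER_CUBIC))
E
```

```text
(no output)
```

View pics/tc.png

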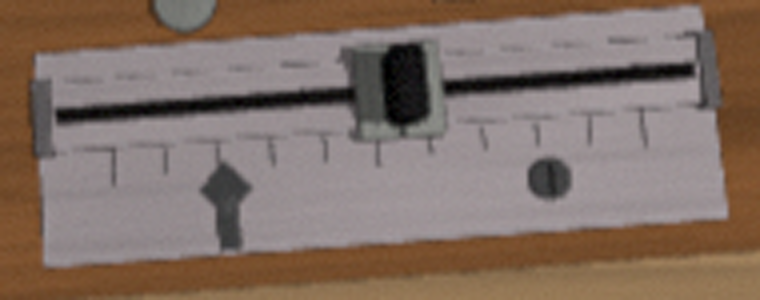

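View pics/sc.png

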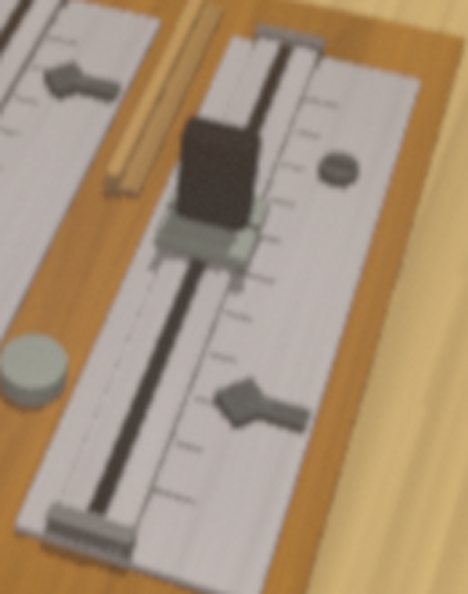

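Top crop: arrow tip (222,163), tail (231,248), carriage about x 357–443 and y 40–138, grip top near (406,80). Side crop: arrow tip (215,403), tail (305,418), and the grip spans (187,118) to (247,228). I'll triangulate these.

```bash
cat > h.py <<'E'
import numpy as np, cv2
from cell import camera_info
from scipy.spatial.transform import Rotation as R
C={n:camera_info(n) for n in("top","side")}
CR={"top":(205,215,4),"side":(250,140,3.6)}
def full(n,p): ox,oy,s=CR[n]; return ((p[0]+.5)/s-.5+ox,(p[1]+.5)/s-.5+oy)
def ray(n,uv):
    c=C[n]; d=R.from_rotvec(c["rotation"]).apply([(uv[0]-c["cx"])/c["fx"],(uv[1]-c["cy"])/c["fy"],1]); return c["eye"],d
def onz(n,uv,z): e,d=ray(n,uv); return e+d*(z-e[2])/d[2]
def proj(n,P):
    c=C[n]; q=R.from_rotvec(c["rotation"]).inv().apply(np.array(P)-c["eye"]); return c["fx"]*q[...,0]/q[...,2]+c["cx"],c["fy"]*q[...,1]/q[...,2]+c["cy"]
def tri(a,b):
    e1,d1=ray("top",a);e2,d2=ray("side",b)
    t=np.linalg.lstsq(np.c_[d1,-d2],e2-e1,rcond=None)[0]; p,q=e1+d1*t[0],e2+d2*t[1]
    return (p+q)/2,np.linalg.norm(p-q)
E
python3 - <<'E'
from h import *
np.set_printoptions(precision=4,suppress=True)
for n,a,b in [("tip",(222,163),(215,403)),("tail",(231,248),(306,418)),("screw",(549,179),(338,168)),("slot-",(57,116),(98,513)),("slot+",(693,70),(287,46)),("grip top edge ctr",(406,45),(187,119))]:
    print(n,*tri(full("top",a),full("side",b)))
print(R.from_rotvec(C["top"]["rotation"]).as_matrix())
E
```

```text
tip [0.4376 0.0342 0.0185] 0.00026347418717907875
tail [0.399  0.0305 0.0243] 0.0008930645465826065
screw [ 0.4278 -0.1177  0.0241] 0.0013206314714025492
slot- [0.4606 0.1107 0.0288] 0.00016271760711647102
slot+ [ 0.476  -0.186   0.0313] 0.0005527757178645395
grip top edge ctr [ 0.4844 -0.0474  0.0965] 0.0011990634457361034
[[-0.0186 -0.982   0.1881]
 [-0.9996  0.0224  0.0183]
 [-0.0222 -0.1877 -0.982 ]]
```

```bash
cat >> h.py <<'E'
u=np.array([-.0518,.9987]); v=np.array([.9987,.0518]); O=np.array([.4606,.1107])
def sx(P): d=np.asarray(P)[:2]-O; return np.round([d@v*1e3,d@u*1e3,P[2]*1e3],1)
def W(x,s,z): return [*(O+v*x/1e3+u*s/1e3),z/1e3]
def overlay(n,img,s,zf,x0,ps,k,box):
    im=cv2.resize(img[box[1]:box[3],box[0]:box[2]],None,fx=k,fy=k,interpolation=cv2.INTER_CUBIC)
    def dr(hx,hy,z,col,cx=x0,cy=s):
        uu,vv=proj(n,[W(cx+a*hx,cy+b*hy,z) for a,b in((-1,-1),(1,-1),(1,1),(-1,1))])
        cv2.polylines(im,[np.int32(np.round(np.c_[(uu+.5-box[0])*k,(vv+.5-box[1])*k]))],True,col,1)
    dr(17,8,zf+54,(0,0,255)); dr(17,8,zf,(0,255,0)); dr(22,20,zf,(255,0,0))
    dr(20.5,.5,zf-15,(0,255,255),x0-45,ps)
    return im
E
python3 - <<'E'
from h import *
for n,pts in (("top",{"tip":(222,163),"tail":(231,248),"bl":(200,188),"br":(251,188)}),("side",{"tip":(215,403),"tail":(306,418)})):
    for k,p in pts.items(): print(n,k,sx(onz(n,full(n,p),.022)))
for k,p in {"cTL":(357,45),"cTR":(440,40),"cBR":(443,138),"cBL":(360,137)}.items(): print(k,sx(onz("top",full("top",p),.037)))
for k,p in {"gTL":(386,45),"gTR":(426,42)}.items(): print(k,sx(onz("top",full("top",p),.091)))
for k,p in {"gTL":(187,118),"gTR":(259,133)}.items(): print(k,sx(onz("side",full("side",p),.091)))
for k,p in {"fL":(178,208),"fR":(247,228)}.items(): print(k,sx(onz("side",full("side",p),.037)))
t=cv2.imread("pics/top0.png");s=cv2.imread("pics/side0.png")
A=overlay("top",t,-160,37,0,-77,6,(255,215,325,285));B=overlay("side",s,-160,37,0,-77,6,(280,160,355,260))
cv2.imwrite("pics/ov.png",np.hstack([A[:420],np.zeros((420,5,3),np.uint8),cv2.resize(B,(315,420))]) )
E
```

```text
top tip [-27.1 -75.4  22. ]
top tail [-66.2 -76.9  22. ]
top bl [-37.9 -64.3  22. ]
top br [-39.6 -88.1  22. ]
side tip [-27.2 -72.6  22. ]
side tail [-65.1 -78.6  22. ]
cTL [  22.1 -142.2   37. ]
cTR [  21.6 -180.8   37. ]
cBR [ -23.3 -177.9   37. ]
cBL [ -20.2 -140.    37. ]
gTL [  16.1 -151.2   91. ]
gTR [  16.2 -168.4   91. ]
gTL [  17.8 -165.4   91. ]
gTR [ -14.2 -167.1   91. ]
fL [  17.6 -162.1   37. ]
fR [ -15.5 -161.    37. ]
```

View pics/ov.png

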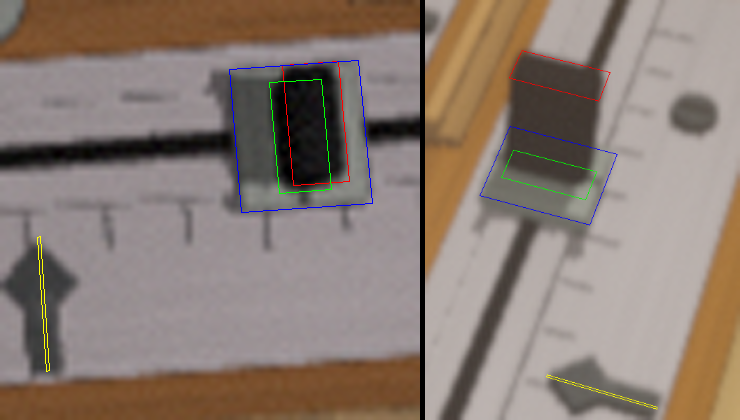

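The top overlay matches the carriage and grip, and the camera is nearly overhead in y, so parallax is small. The stop is at s≈-160 mm and the pointer at s≈-76, so it has to move about +84 mm. I'll pinch along y, across the 16 mm sides.

```bash
python3 - <<'E'
from h import *
from cell import observe
s=observe(); M=R.from_rotvec(s["ee_rot"]).as_matrix(); print(M.round(4))
yaw=np.degrees(np.arctan2(M[1,1],M[0,1])); want=np.degrees(np.arctan2(u[1],u[0]))
d=(want-yaw+90)%180-90; print(yaw,want,d,d/60)
T=np.array(W(0,-160,0)); print(T,s["position"],(T-s["position"])/.4)
E
```

```text
[[ 9.649e-01  2.626e-01 -5.000e-04]
 [ 2.626e-01 -9.649e-01  1.300e-03]
 [-1.000e-04 -1.300e-03 -1.000e+00]]
-74.7726865368493 92.96912406403155 -12.258189399119146 -0.20430315665198578
[ 0.468888 -0.049092  0.      ] [ 0.16401423 -0.60264612  0.22604596] [ 0.76218442  1.3838853  -0.5651149 ]
```

>>> drive_tool(increments=[{"grip": -1, "tx": 0.76, "ty": 0.95, "tz": 0, "turn": -0.2}, {"grip": -1, "tx": 0.76, "ty": 0.95, "tz": 0, "turn": -0.2}, {"grip": -1, "tx": 0.76, "ty": 0.95, "tz": 0, "turn": -0.2}, {"grip": -1, "tx": 0.76, "ty": 0.95, "tz": 0, "turn": -0.2}, {"grip": -1, "tx": 0.76, "ty": 0.95, "tz": 0, "turn": -0.2}, {"grip": -1, "tx": 0.76, "ty": 0.95, "tz": 0, "turn": -0.2}, {"grip": -1, "tx": 0.76, "ty": 0.95, "tz": 0, "turn": -0.2}, {"grip": -1, "tx": 0.76, "ty": 0.95, "tz": 0, "turn": -0.2}, {"grip": -1, "tx": 0.76, "ty": 0.95, "tz": 0, "turn": -0.2}, {"grip": -1, "tx": 0.76, "ty": 0.95, "tz": 0, "turn": -0.2}, {"grip": -1, "tx": 0.76, "ty": 0.95, "tz": 0, "turn": -0.2}, {"grip": -1, "tx": 0.76, "ty": 0.95, "tz": 0, "turn": -0.2}, {"grip": -1, "tx": 0.76, "ty": 0.95, "tz": 0, "turn": -0.2}, {"grip": -1, "tx": 0.76, "ty": 0.95, "tz": 0, "turn": -0.2}])

```text
clock: 1.5
position: [0.467, -0.224, 0.2259]
ee_rot: [-3.139, -0.084, 0.001]
force: [-1.1, 0.5, 0.2]
width: 1.006
```

>>> drive_tool(increments=[{"grip": -1, "tx": 0.005, "ty": 0.437, "tz": 0, "turn": 0}, {"grip": -1, "tx": 0.005, "ty": 0.437, "tz": 0, "turn": 0}, {"grip": -1, "tx": 0.005, "ty": 0.437, "tz": 0, "turn": 0}, {"grip": -1, "tx": 0.005, "ty": 0.437, "tz": 0, "turn": 0}, {"grip": -1, "tx": 0.005, "ty": 0.437, "tz": 0, "turn": 0}, {"grip": -1, "tx": 0.005, "ty": 0.437, "tz": -0.1, "turn": 0}, {"grip": -1, "tx": 0.005, "ty": 0.437, "tz": -0.2, "turn": 0}, {"grip": -1, "tx": 0.005, "ty": 0.437, "tz": -0.27, "turn": 0}, {"grip": -1, "tx": 0.005, "ty": 0.437, "tz": -0.3, "turn": 0}, {"grip": -1, "tx": 0.005, "ty": 0.437, "tz": -0.3, "turn": 0}])

```text
clock: 2.5
position: [0.4681, -0.0505, 0.1049]
ee_rot: [-3.14, -0.081, 0.006]
force: [0.0, 0.2, 0.1]
width: 0.997
```

```bash
python3 - <<'E'
from h import *
from cell import get_image
cv2.imwrite("pics/s1.png",cv2.resize(get_image("side")[100:310,210:400,::-1],None,fx=2.8,fy=2.8,interpolation=cv2.INTER_CUBIC))
E
```

```text
(no output)
```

View pics/s1.png

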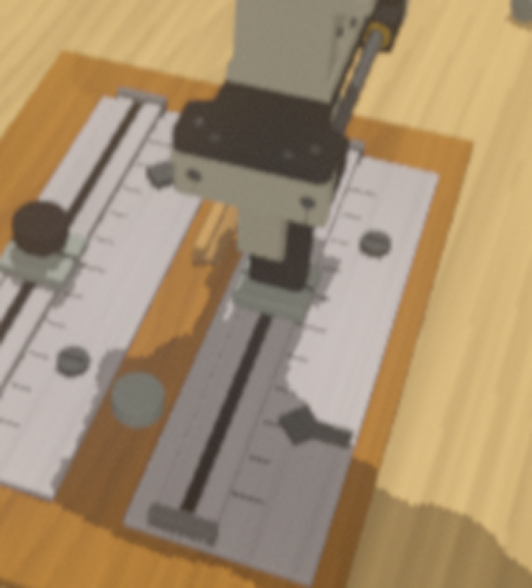

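The gripper straddles the bar grip and nothing is in the way. I'll descend and close lightly.

>>> drive_tool(increments=[{"grip": -1, "tx": 0.002, "ty": 0.002, "tz": -0.05, "turn": 0}, {"grip": -1, "tx": 0.002, "ty": 0.002, "tz": -0.1, "turn": 0}, {"grip": -1, "tx": 0.002, "ty": 0.002, "tz": -0.137, "turn": 0}, {"grip": -1, "tx": 0.002, "ty": 0.002, "tz": -0.137, "turn": 0}, {"grip": 1, "tx": 0.002, "ty": 0.002, "tz": -0.137, "turn": 0}, {"grip": 1, "tx": 0.002, "ty": 0.002, "tz": -0.137, "turn": 0}, {"grip": 1, "tx": 0.002, "ty": 0.002, "tz": -0.137, "turn": 0}, {"grip": 1, "tx": 0.002, "ty": 0.002, "tz": -0.137, "turn": 0}, {"grip": 1, "tx": 0.002, "ty": 0.002, "tz": -0.137, "turn": 0}, {"grip": 1, "tx": 0.002, "ty": 0.002, "tz": -0.137, "turn": 0}, {"grip": 1, "tx": 0.002, "ty": 0.002, "tz": -0.137, "turn": 0}, {"grip": 1, "tx": 0.002, "ty": 0.002, "tz": -0.137, "turn": 0}], newtons=12)

```text
clock: 3.75
position: [0.4698, -0.0494, 0.0513]
ee_rot: [-3.14, -0.082, 0.002]
force: [0.4, 0.6, 0.4]
width: 0.355
```

>>> drive_tool(increments=[{"grip": 1}, {"grip": 1}, {"grip": 1}, {"grip": 1}, {"grip": 1}, {"grip": 1}])

```text
invalid input
```

>>> drive_tool(increments=[{"grip": 1, "tx": 0, "ty": 0, "tz": 0, "turn": 0}, {"grip": 1, "tx": 0, "ty": 0, "tz": 0, "turn": 0}, {"grip": 1, "tx": 0, "ty": 0, "tz": 0, "turn": 0}, {"grip": 1, "tx": 0, "ty": 0, "tz": 0, "turn": 0}, {"grip": 1, "tx": 0, "ty": 0, "tz": 0, "turn": 0}, {"grip": 1, "tx": 0, "ty": 0, "tz": 0, "turn": 0}])

```text
clock: 4.35
position: [0.4698, -0.0493, 0.0512]
ee_rot: [-3.14, -0.082, 0.003]
force: [-0.4, 0.8, -0.4]
width: 0.171
```

Held at 15.7 mm, which matches the 16 mm grip, and the measured s of -160 agrees with the vision. Now I'll slide it +84 mm along the rail.

>>> drive_tool(increments=[{"grip": 1, "tx": -0.001, "ty": 0.02, "tz": 0, "turn": 0}, {"grip": 1, "tx": -0.002, "ty": 0.05, "tz": 0, "turn": 0}, {"grip": 1, "tx": -0.004, "ty": 0.08, "tz": 0, "turn": 0}, {"grip": 1, "tx": -0.006, "ty": 0.11, "tz": 0, "turn": 0}, {"grip": 1, "tx": -0.007, "ty": 0.14, "tz": 0, "turn": 0}, {"grip": 1, "tx": -0.009, "ty": 0.17, "tz": 0, "turn": 0}, {"grip": 1, "tx": -0.01, "ty": 0.19, "tz": 0, "turn": 0}, {"grip": 1, "tx": -0.011, "ty": 0.205, "tz": 0, "turn": 0}, {"grip": 1, "tx": -0.011, "ty": 0.21, "tz": 0, "turn": 0}, {"grip": 1, "tx": -0.011, "ty": 0.21, "tz": 0, "turn": 0}, {"grip": 1, "tx": -0.011, "ty": 0.21, "tz": 0, "turn": 0}, {"grip": 1, "tx": -0.011, "ty": 0.21, "tz": 0, "turn": 0}])

```text
clock: 5.55
position: [0.4654, 0.0349, 0.0512]
ee_rot: [-3.139, -0.082, 0.002]
force: [1.4, 1.6, -2.8]
width: 0.174
```

>>> drive_tool(increments=[{"grip": -0.2, "tx": 0, "ty": 0, "tz": 0, "turn": 0}, {"grip": -0.2, "tx": 0, "ty": 0, "tz": 0, "turn": 0}, {"grip": -0.2, "tx": 0, "ty": 0, "tz": 0, "turn": 0}, {"grip": -0.2, "tx": 0, "ty": 0, "tz": 0, "turn": 0}, {"grip": -0.2, "tx": 0, "ty": 0, "tz": 0, "turn": 0}, {"grip": -0.2, "tx": 0, "ty": 0, "tz": 0, "turn": 0}, {"grip": -0.2, "tx": 0, "ty": 0, "tz": 0, "turn": 0}, {"grip": -0.2, "tx": 0, "ty": 0, "tz": 0, "turn": 0}, {"grip": -0.2, "tx": 0, "ty": 0, "tz": 0.05, "turn": 0}, {"grip": -0.2, "tx": 0, "ty": 0, "tz": 0.15, "turn": 0}, {"grip": -0.2, "tx": 0, "ty": 0, "tz": 0.27, "turn": 0}, {"grip": -0.2, "tx": 0, "ty": 0, "tz": 0.35, "turn": 0}, {"grip": -0.2, "tx": 0, "ty": -0.1, "tz": 0.35, "turn": 0}, {"grip": -0.2, "tx": 0, "ty": -0.22, "tz": 0.35, "turn": 0}, {"grip": -0.2, "tx": 0, "ty": -0.34, "tz": 0.35, "turn": 0}, {"grip": -0.2, "tx": 0, "ty": -0.46, "tz": 0.35, "turn": 0}, {"grip": -0.2, "tx": 0, "ty": -0.58, "tz": 0.35, "turn": 0}, {"grip": -0.2, "tx": 0, "ty": -0.7, "tz": 0.35, "turn": 0}, {"grip": -0.2, "tx": 0, "ty": -0.7, "tz": 0.35, "turn": 0}, {"grip": -0.2, "tx": 0, "ty": -0.7, "tz": 0.35, "turn": 0}])

```text
clock: 7.55
position: [0.465, -0.2461, 0.1909]
ee_rot: [-3.139, -0.078, 0.003]
force: [0.2, 0.3, -0.1]
width: 0.598
```

```bash
python3 - <<'E'
from h import *
from cell import get_image
t=get_image("top")[:,:,::-1].copy(); cv2.imwrite("pics/t2f.png",t)
a=t[215:290,220:310]
o=overlay("top",t,-76.2,37,0,-76.2,8,(220,215,310,290))
cv2.imwrite("pics/t2.png",cv2.resize(a,None,fx=8,fy=8,interpolation=cv2.INTER_CUBIC)); cv2.imwrite("pics/t2o.png",o)
g=cv2.imread("pics/top0.png"); print("knob area diff",np.abs(g[145:205,205:380].astype(int)-t[145:205,205:380]).mean())
E
```

```text
knob area diff 8.313714285714285
```

View pics/t2.png

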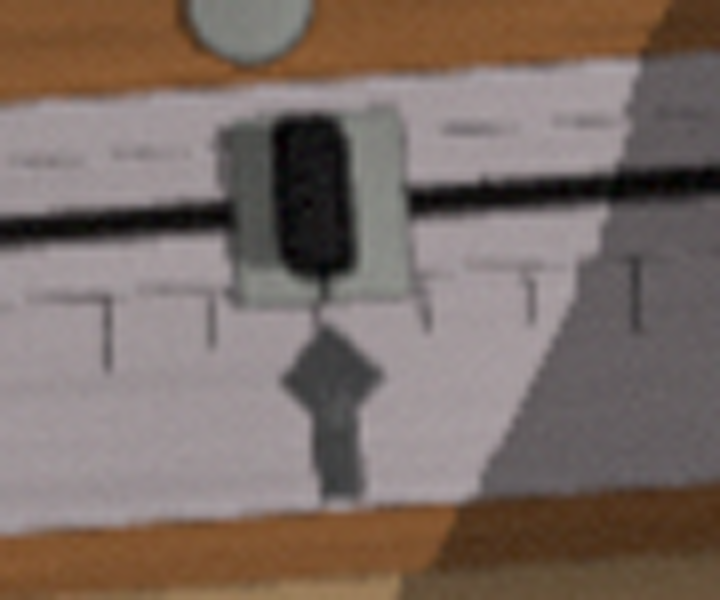

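The grip sits almost above the arrow: tip (322,325), barbs (281,378) and (383,378), grip edges x 274–342 at y 120 and 285–354 at y 265. I'll put numbers on it.

```bash
python3 - <<'E'
from h import *
CR["top"]=(220,215,8)
f=lambda p,z:sx(onz("top",full("top",p),z))
for k,p,z in [("tip",(322,325),.022),("barbL",(281,378),.022),("barbR",(383,378),.022),("tail",(341,497),.022),("gL",(274,130),.091),("gR",(343,130),.091),("gL2",(284,258),.091),("gR2",(354,258),.091),("cL",(230,265),.037),("cL2",(221,135),.037),("cR2",(400,120),.037),("cR",(411,300),.037),("cBL",(236,305),.037)]: print(k,f(p,z))
E
```

```text
tip [-26.7 -74.8  22. ]
barbL [-38.2 -64.4  22. ]
barbR [-39.9 -88.2  22. ]
tail [-66.3 -76.6  22. ]
gL [ 13.6 -69.8  91. ]
gR [ 12.5 -84.5  91. ]
gL2 [-13.7 -70.2  91. ]
gR2 [-14.7 -85.   91. ]
cL [-11.9 -55.1  37. ]
cL2 [ 18.1 -54.9  37. ]
cR2 [ 18.5 -96.6  37. ]
cR [-22.8 -96.1  37. ]
cBL [-21.1 -55.9  37. ]
```

View pics/t2o.png

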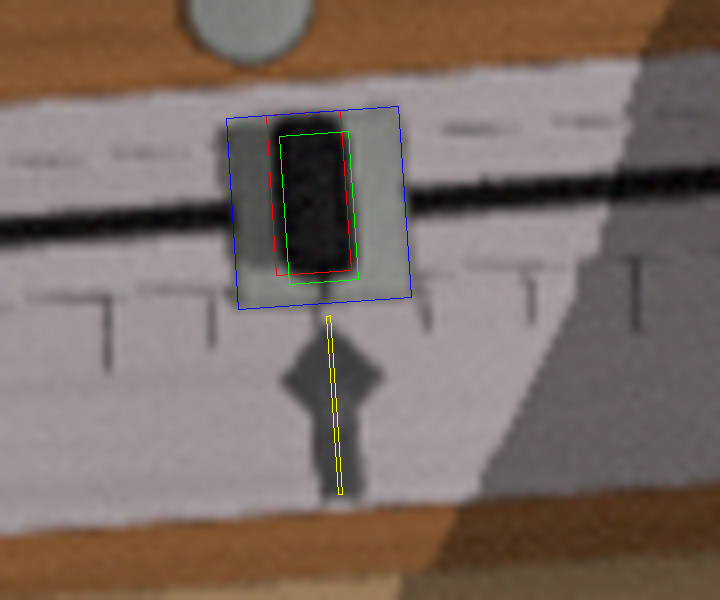

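View pics/t2f.png

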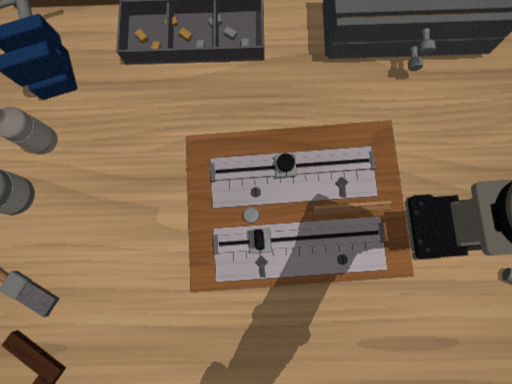

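```bash
python3 -c "
from cell import *
print(sign_off(), observe()['clock'])"
```

```text
the job is handed in; nothing more can be done
the job is handed in; nothing more can be done
```

I slid the bar-grip stop about 84 mm along its rail until it was level with the arrow pointer, let go, lifted clear and backed away. Then I handed the job in, about 8 s into the 32 s allowed.

- **Alignment:** In the last overhead picture, measured along the rail, the pointer is at −76.1 mm and the carriage centre at −75.8 mm. The grip top reads −77.3 mm taken straight, or about −76.4 mm by my estimate after allowing for blur and parallax. The arm's own position at release was −76.0 mm. I take it as level to about 1 mm.
- **Disagreements:**
  - In the first side picture, the foot of the grip was about 3 pixels off my model. I therefore relied on the overhead camera.
  - The automatic before/after comparison of the knob area was inconclusive, perhaps because of the changed lighting and the arm's shadow.
- **Knob stop:** By eye it is still at the same spot in the overhead picture, near pixel (286,162).
- **Gripper:** It was open and well clear of the board's stops at the end, and the force readings stayed under 4 N.

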